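Start the ladybird's roller test

ROBOT

A 7-joint arm with a two-finger parallel gripper is mounted at the origin on the work surface. World frame = base frame: x ahead of the robot, y to its left, z up, the work surface at z = 0. Lengths are in mm, angles in rad, forces in N, time in s.
With the tool pointing down it reaches from about 400 to 900 mm from the base axis. Payload 5.5 kg.
Tool frame: the origin (TCP) lies midway between the tips of the shut fingers; the grasp point (between the pads) lies 19 mm behind it; z points along the fingers, y is the line along which they close (so a half turn about z gives the same grasp; the last joint's range is limited). The gripper opens to 85 mm and grips with 20 to 120 N. Pads are 22 mm wide; open, the fingers measure 114 mm over their backs; the gripper's body (76 mm by 85 mm) begins 54 mm behind the grasp point. The pads swing forward as they close: fully open they stand 13 mm farther back than shut.
Start: joints at [-0.912, 0.501, -0.427, 1.55, 0.221, 1.138, -0.21], TCP at [250.568, 599.763, 231.31] pointing down, gripper open.
Joint ranges: [-2.88, 2.88], [-0.31, 2.03], [-1.54, 1.56], [0.2, 2.42], [-1.41, 4.55], [0.19, 2.02], [-2.57, 2.57]. Speed limits (rad/s): [2.57, 2.57, 3.14, 3.14, 3.14, 3.14, 3.14].

INTERFACE

Orientations are given as a 3x3 rotation matrix whose columns are the frame's x, y, z axes.
In Python, from plant import state, grab_frame, calibration, hand_in gives the robot as it stands.
- The arm moves only by the tool apply_moves, never from a script. Its argument "increments" is a list of rows, each a list of 7 numbers: the turn, a rotation vector about the tool's x, y, z in rad, then the shift along the tool's x, y, z in mm, then the finger opening in mm, from 0 to 85.4. In form: [[ax, ay, az, tx, ty, tz, grip], ...]. A call has 1 to 5 rows; each row shifts and turns the commanded pose from where the row before left it, along the tool's axes as they then stand; what a row does not reach is not made up. A row lasts 1/10 s, in which the tool goes at most 50 mm and 8.59 degrees, less where a joint would pass 70% of its speed; a pose out of reach is approached as far as the arm can. A call is refused whole if a number of a shift passes 50 or a number of a turn 0.15, either way. A call with a gripper value outside its range is refused whole. The fingers move at their own pace and stop on an object; "grip_force" is the grip in N (left out, the last holds). Time passes only in rows, so rows that do not move let the fingers close. It gives the time, the measured TCP pose, the force, the opening and the grip force at its end, in the units of the state.
- state(): the state, without advancing time (a new reading comes with each control period).
- grab_frame(name): name is "scene" or "top" or "wrist"; returns the picture (400x640x3 uint8, red, green, blue); there is no depth.
- calibration(name): a dict with "fov_y" (degrees; the focal length in pixels is half the picture's height over the tangent of half this angle, whatever the lens; pixels are square), "cx", "cy" (the principal point, pixels), "k1" (the pictures are not rectified: a ray, as slopes to the right and down, at radius r is drawn at 1 + k1 r^2 times it, then the intrinsics apply), "cam_to_world" (4x4, takes a point from camera to world coordinates); the wrist camera has in their place "tool_from_camera" (4x4, takes a point from camera to tool coordinates, whose origin is the TCP and whose axes are the flange's). Camera axes: x right, y down, z forward; pixel columns grow to the right and rows downward; lengths in mm; the calibration is good to about 2 mm. A picture is of the moment at which its call begins: read the wrist's pose just before it. calibration takes no time and is no camera call.
- hand_in(): hands the job in; it is judged then, once.
The state is a dict: "clock": time; "joint_pos": joint angles; "dq": joint speeds; "joint_efforts": joint torques, N m; "position": TCP position; "ee_rot": TCP orientation; "wrist_force": force on the tool from outside, world axes, zero at the start; "ft_torque": the same for the moment, N m; "gripper_width": finger opening in mm; "grip_force": force on a finger pad.
Only numpy, scipy, OpenCV 4.12 (cv2) and the standard library are available. Lean on these libraries where they do the work, as an engineer would, in place of code of your own. Each camera call takes 0.05 s, during which the arm holds its last target. There are 200 camera calls.

TASK

Start the roller test for the repaired ladybird: press the white-dotted end of the black rocker fully down to switch the power on, then push the yellow plunger fully down so that it stays down, then press the green button all the way in for a moment and let it come back up. Leave the red stop button alone, and do not pick up, shift or knock over any of the loose toys, tools and parts on the bench.

Things in the scene. Friction and masses are not known exactly. Their poses are not given: they have to be found in the camera images.
- power_box: painted grey steel box screwed to the bench, 80 x 80 mm and 45 mm high, origin at the centre of its underside, z up; carries the black rocker on its middle. It may stand at any yaw; the rocker's long axis is the box's x axis and the white-dotted end is its +x end
- rocker_white (a point): point on top of the rocker's white-dotted end, 26 mm from the pivot, 9 mm from the plate's end; it moves with the rocker. The rocker is a flat black plate 70 x 36 x 8 mm on a level pivot 58 mm above the bench at the box's middle. Off: dotted end raised 0.2 rad (this point 67 mm above the bench); fully on: it slopes down 0.2 rad (this point 57 mm)
- rocker (a joint): angle of the rocker in rad: 0 off (dotted end raised), 0.4 fully on (dotted end down on its stop). Stiff with friction, it stays where it is left; 2 to 6 N on the dotted end moves it
- yellow_box: painted grey steel box screwed to the bench, 80 x 80 mm and 45 mm high, origin at the centre of its underside, z up; carries the yellow plunger on its middle
- yellow_plunger_top (a point): centre of the top face of the yellow plunger, a flat round cap 38 mm across; 61 mm above the bench when up, 53 mm when fully down
- yellow_plunger (a joint): how far the yellow plunger is pushed down, in m: 0 up, 0.008 fully down on its stop. No spring: friction of about 3.5 N, and it stays where it is left
- green_box: painted grey steel box screwed to the bench, 80 x 80 mm and 45 mm high, origin at the centre of its underside, z up; carries the green button on its middle
- green_button_top (a point): centre of the top face of the green button, a flat round cap 38 mm across; 61 mm above the bench when up, 55 mm when fully in
- green_button (a joint): how far the green start button is pressed, in m: 0 up, 0.006 fully in on its stop. Spring return: starts to move at 1.5 N, fully in at about 4.5 N
- red_box: painted grey steel box screwed to the bench, 80 x 80 mm and 45 mm high, origin at the centre of its underside, z up; carries the red stop button on its middle
- red_button (a joint): how far the red stop button is pressed, in m: 0 up, 0.006 fully in. Same shape and spring as the green one; to be left alone
- roller_stand: aluminium roller stand, 80 x 110 x 22 mm, fixed at the back, the ladybird stands on it; origin at the centre of its underside
- ladybird: red tin ladybird with black spots and head, 57 mm across and 27 mm high, loose on the roller stand; origin at the centre of its underside
- rocket: chrome tin rocket with red fins, standing loose, 118 mm high, 68 mm across the fins; origin at the centre of its underside, z along the rocket
- crank_a: loose aluminium crank handle, 80 mm long, 30 mm high at its peg, lying on the bench; origin at the middle of its underside
- crank_b: second loose aluminium crank handle, like the first
- nut_driver: loose steel nut driver, about 185 mm long, 24 mm thick handle, lying between the boxes and pointing roughly away from the robot; origin on its underside, near the middle
- parts_dish: loose shallow steel parts dish, 84 mm across, 22 mm high; origin at the centre of its underside
Mind the look-alikes: they are no part of the job. What is shaped like the crank_a but brown is not meant. Leave any orange look-alike of the power_box alone.

How it is judged (in metres and radians):
On the way, in this order (a step that is already met when the one before it is completed fails the run):
1. the rocker's white-dotted end is pressed down: power on (value of joint rocker above 0.33 rad), for 0.1 s.
2. the yellow plunger is pushed down, power still on (value of joint yellow_plunger above 0.0065 m and value of joint rocker above 0.33 rad), for 0.1 s.
3. the green button is pressed in, power on and plunger down (all of step 2 and value of joint green_button above 0.0045 m), for 0.1 s.
At the end, for the whole second after the job is handed in: The rocker is on (over 0.33 of 0.4 rad), the yellow plunger is down (over 6.5 of 8 mm), the green and red buttons are up (within 1 mm), and the six loose things rest within 15 mm of where they began, the rocket upright (within 0.2 rad) (all of step 2 and value of joint each of green_button, red_button below 0.001 m and distance of each of rocket, ladybird, crank_a, crank_b, nut_driver, parts_dish from where it was at the start of the episode below 0.015 m and angle between rocket's own z axis and vertical below 0.2 rad and linear speed of each of rocket, ladybird, crank_a, crank_b, nut_driver, parts_dish below 0.02 m/s); the robot touches nothing.
It fails at once if the red stop button is pressed (over 2 mm) (value of joint red_button above 0.002 m).
It fails at once if the yellow plunger is pushed (over 3 mm) while the power is off (value of joint yellow_plunger above 0.003 m and value of joint rocker below 0.3 rad).
It fails at once if the green button is pressed (over 2.5 mm) before the power is on and the plunger down (value of joint green_button above 0.0025 m and (value of joint rocker below 0.3 rad or value of joint yellow_plunger below 0.006 m)).
It fails at once if a loose thing is lifted, carried or shifted by more than 15 mm (distance of any of rocket, ladybird, crank_a, crank_b, nut_driver, parts_dish from where it was at the start of the episode above 0.015 m).
It fails at once if a loose thing is knocked over (angle between any of rocket, ladybird, crank_a, crank_b, nut_driver, parts_dish's own z axis and vertical above 0.4 rad).
It also fails if it takes over 45 s, if anything falls off the work surface, if the arm or the gripper's body presses on something with over 40 N, if the wrist force passes 120 N, or if a joint passes its speed limit or range.

## Working session

There is one attempt and no reset: what is moved stays moved. The work goes in short steps, Python scripts to look and compute and a tool call to move; the robot and the scene stay as the last step left them, time stands still between calls to the robot, and variables do not carry over. Pictures are saved under pics/ and viewed, at most 10 in all, crops included, and the job is handed in when it is done.

Besides the shell and the picture viewer there is one more tool, called as name(argument=value, ...) on one line, values as JSON. apply_moves: Moves the arm, as the interface text tells. Its arguments: {"type":"object","properties":{"increments":{"type":"array"},"grip_force":{"type":"number"}},"required":["increments"]}

```bash
mkdir -p pics; ls; python3 - <<'E'
from plant import *
import cv2,numpy as np
for n in("top","scene"):
    f=grab_frame(n); cv2.imwrite(f"pics/{n}0.png",f[:,:,::-1]); c=calibration(n); print(n,c)
s=state();print(s["position"],s["ee_rot"],s["clock"],s["gripper_width"])
E
```

```text
pics
top {'fov_y': 52.72659966223903, 'cx': 317.34392093531454, 'cy': 198.88833367056878, 'k1': -0.01742560829312341, 'cam_to_world': array([[-7.31777313e-03, -9.88158336e-01,  1.53263017e-01,
         4.15275250e+02],
       [-9.99935923e-01,  5.90721247e-03, -9.65688274e-03,
        -6.39373374e-01],
       [ 8.63717198e-03, -1.53323863e-01, -9.88138245e-01,
         9.30423474e+02],
       [ 0.00000000e+00,  0.00000000e+00,  0.00000000e+00,
         1.00000000e+00]])}
scene {'fov_y': 55.35730755339601, 'cx': 322.0047519508741, 'cy': 195.36927128671712, 'k1': 0.007596305414028621, 'cam_to_world': array([[ 2.89383221e-01,  6.23685389e-01, -7.26136273e-01,
         1.18014096e+03],
       [ 9.57117507e-01, -1.77799372e-01,  2.28721360e-01,
        -1.86486752e+02],
       [ 1.35435970e-02, -7.61185863e-01, -6.48392360e-01,
         6.53174407e+02],
       [ 0.00000000e+00,  0.00000000e+00,  0.00000000e+00,
         1.00000000e+00]])}
[250.39296674 599.14463067 230.3533327 ] [[-9.22729403e-01  3.85447714e-01 -7.13328210e-04]
 [ 3.85448374e-01  9.22727938e-01 -1.64446957e-03]
 [ 2.43508301e-05 -1.79235162e-03 -9.99998393e-01]] 0.1 85.19664634780207
```

View pics/top0.png

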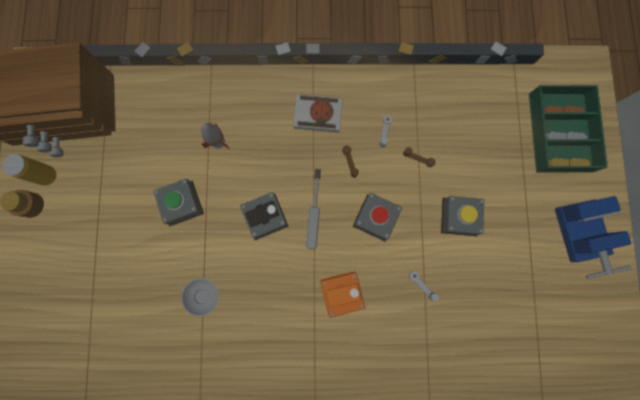

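View pics/scene0.png

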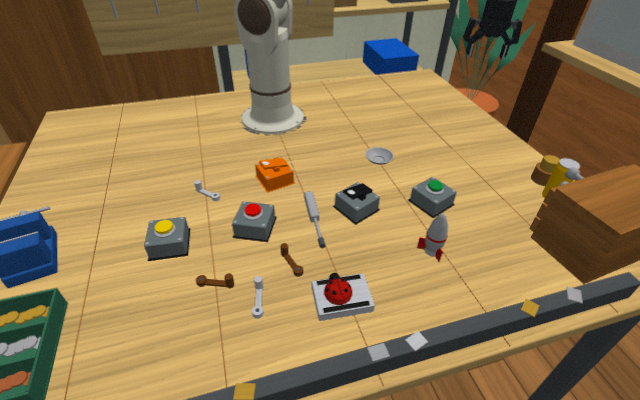

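The top view shows green (174,200), the real power box (264,215) with its white dot at (271,209), red (380,215) and yellow (469,214). The nut driver lies between power and red, and the rocket is at (212,135). The scene view agrees, and the orange box is the look-alike. Next I'll measure by colour in both views.

```bash
cat > h.py <<'E'
import numpy as np,cv2
from plant import *
def rays(px,c,pose=None,h=400):
    f=h/2/np.tan(np.radians(c["fov_y"])/2)
    K=np.array([[f,0,c["cx"]],[0,f,c["cy"]],[0,0,1]])
    u=cv2.undistortPoints(np.float64(px).reshape(-1,1,2),K,np.array([c["k1"],0,0,0.])).reshape(-1,2)
    T=c["cam_to_world"] if pose is None else pose@c["tool_from_camera"]
    return T[:3,3],np.c_[u,np.ones(len(u))]@T[:3,:3].T
def onplane(px,z,c,pose=None):
    o,d=rays(px,c,pose); return o+d*((z-o[2])/d[:,2])[:,None]
def blob(m,near):
    n,l,st,ce=cv2.connectedComponentsWithStats(m.astype(np.uint8))
    i=min((i for i in range(1,n) if st[i,4]>=15),key=lambda i:np.hypot(*(ce[i]-near)))
    return ce[i],st[i],l==i
E
python3 - <<'E'
from h import *
N={"top":dict(green=(174,200),red=(380,215),yellow=(469,214),dot=(271,209),black=(258,214)),
"scene":dict(green=(435,186),red=(253,210),yellow=(164,227),dot=(351,190),black=(357,192))}
for v in N:
    im=cv2.imread(f"pics/{v}0.png"); c=calibration(v); H,S,V=[x.astype(int) for x in cv2.split(cv2.cvtColor(im,cv2.COLOR_BGR2HSV))]
    M=dict(green=(abs(H-70)<20)&(S>120)&(V>50),red=((H<8)|(H>172))&(S>150)&(V>60),yellow=(abs(H-27)<6)&(S>150)&(V>110),dot=(S<60)&(V>140),black=(V<42))
    for k,p in N[v].items():
        ce,st,_=blob(M[k],p); print(v,k,ce.round(1),st,onplane([ce],{"dot":67,"black":60}.get(k,61),c).round(1))
a=cv2.imread("pics/top0.png")[185:250,140:340];b=cv2.imread("pics/scene0.png")[170:235,300:500]
cv2.imwrite("pics/c1.png",np.clip(cv2.resize(np.vstack([a*1.6,b]),None,fx=4,fy=4,interpolation=cv2.INTER_CUBIC),0,255))
E
```

```text
top green [172.4 199.5] [167 195  12  10  40] [[550.6 306.7  61. ]]
top red [379.8 214.5] [372 207  16  16 191] [[ 515.1 -144.5   61. ]]
top yellow [468.4 213.7] [461 207  16  15 190] [[ 515.5 -338.3   61. ]]
top dot [271. 209.] [268 206   7   7  37] [[527.7  91.   67. ]]
top black [422.4  57.4] [411  55  26   7 121] [[ 881.4 -255.6   60. ]]
scene green [435.  185.1] [428 180  15  11 128] [[556.5 304.1  61. ]]
scene red [252.4 209.4] [245 204  16  12 160] [[ 520.5 -145.    61. ]]
scene yellow [163.5 226.4] [155 220  18  14 196] [[ 522. -338.   61.]]
scene dot [350.9 191.7] [348 190   7   4  23] [[529.5  91.1  67. ]]
scene black [358.8 191.4] [344 184  28  16 226] [[526.2 113.3  60. ]][ WARN:0@0.193] global loadsave.cpp:1063 imwrite_ Unsupported depth image for selected encoder is fallbacked to CV_8U.
```

View pics/c1.png

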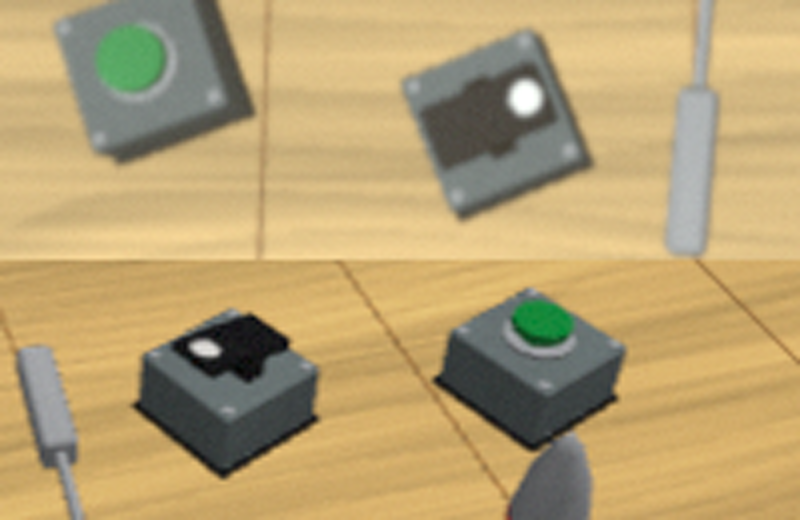

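The crop shows the rocker's long axis running lower-left to upper-right with the dot at the right end, so its +x direction is about (0.37,-0.93) in world. With the dot at (528.5,91), the pivot is about (519,115). I'll shut the fingers and move over the rocker at the current height.

apply_moves(increments=[[0,0,0,-30,-24,0,0],[0,0,0,-30,-24,0,0],[0,0,0,-30,-24,0,0],[0,0,0,-30,-24,0,0],[0,0,0,-30,-24,0,0]], grip_force=40)

```text
clock: 0.6
position: [343.1, 429.5, 230.9]
ee_rot: [[-0.923, 0.386, -0.001], [0.386, 0.923, -0.001], [0.0, -0.001, -1.0]]
wrist_force: [1.3, 0.3, -0.1]
gripper_width: 12.3
grip_force: 0.0
```

apply_moves(increments=[[0,0,0,-30,-24,0,0],[0,0,0,-30,-24,0,0],[0,0,0,-30,-24,0,0],[0,0,0,-30,-24,0,0],[0,0,0,-30,-24,0,0]])

```text
clock: 1.1
position: [435.1, 261.0, 231.1]
ee_rot: [[-0.923, 0.386, -0.0], [0.386, 0.923, -0.0], [0.0, -0.0, -1.0]]
wrist_force: [0.5, 0.4, 0.3]
gripper_width: -0.1
grip_force: 0.0
```

apply_moves(increments=[[0,0,0,-30,-24,0,0],[0,0,0,-30,-24,0,0],[0,0,0,-30,-24,0,0],[0,0,0,-30,-24,0,0],[0,0,0,-20,-16,0,0]])

```text
clock: 1.6
position: [521.7, 102.0, 231.0]
ee_rot: [[-0.922, 0.388, -0.0], [0.388, 0.922, -0.001], [-0.0, -0.001, -1.0]]
wrist_force: [-0.4, -0.2, 0.1]
gripper_width: -0.1
grip_force: 0.0
```

apply_moves(increments=[[0,0,0.13,0,0,0,0],[0,0,0.13,0,0,0,0],[0,0,0.13,0,0,0,0],[0,0,0.13,0,0,0,0],[0,0,0.13,0,0,0,0]])

```text
clock: 2.1
position: [520.4, 105.2, 230.8]
ee_rot: [[-0.497, 0.868, -0.001], [0.868, 0.497, -0.0], [0.0, -0.001, -1.0]]
wrist_force: [0.3, -0.5, 0.2]
gripper_width: 0.2
grip_force: 0.0
```

apply_moves(increments=[[0,0,0.14,0,0,0,0],[0,0,0,0,0,0,0],[0,0,0,0,0,0,0]])

```text
clock: 2.4
position: [520.6, 105.4, 231.1]
ee_rot: [[-0.379, 0.925, -0.001], [0.925, 0.379, -0.0], [0.0, -0.001, -1.0]]
wrist_force: [0.8, -0.8, 0.7]
gripper_width: 0.1
grip_force: 0.0
```

```bash
python3 - <<'E'
from h import *
s=state();P=np.eye(4);P[:3,:3]=s["ee_rot"];P[:3,3]=s["position"];f=grab_frame("wrist");cv2.imwrite("pics/w0.png",f[:,:,::-1]);np.save("P.npy",P)
c=calibration("wrist");print(c["tool_from_camera"].round(3))
im=cv2.imread("pics/w0.png");H,S,V=cv2.split(cv2.cvtColor(im,cv2.COLOR_BGR2HSV))
n,l,st,ce=cv2.connectedComponentsWithStats(((S<60)&(V>150)).astype(np.uint8))
for i in range(1,n):
    if st[i,4]>100: print(st[i],ce[i].round(),onplane([ce[i]],67,c,P).round(1))
E
```

```text
[[ 1.00000e-03 -9.66000e-01 -2.60000e-01  6.55280e+01]
 [ 1.00000e+00  2.00000e-03 -0.00000e+00  7.11000e-01]
 [ 1.00000e-03 -2.60000e-01  9.66000e-01 -1.42942e+02]
 [ 0.00000e+00  0.00000e+00  0.00000e+00  1.00000e+00]]
[ 190    0   72   33 1595] [226.  14.] [[367.4 222.3  67. ]]
[409   0  16  31 103] [413.  19.] [[538.6 288.1  67. ]]
[  0  72  11  85 642] [  4. 115.] [[159.1  38.3  67. ]]
[320 187  16  16 205] [327. 194.] [[528.5  91.7  67. ]]
[243 213  57  39 827] [271. 232.] [[485.3  24.1  67. ]]
[135 261  14  14 154] [141. 267.] [[351.4 -82.4  67. ]]
[441 268  52  31 660] [467. 284.] [[733.7  50.9  67. ]]
[566 298  21  18 273] [576. 306.] [[890.9  75.4  67. ]]
```

View pics/w0.png

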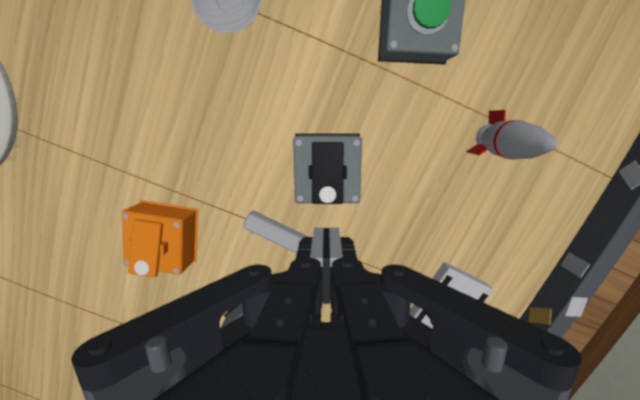

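The wrist view shows the rocker upright in the image with its dot at (327,194), which gives (528.5,91.7). The tool is aligned with it. I'll move over the dotted end and go down.

apply_moves(increments=[[0,0,0,-20,2,0,0],[0,0,0,0,0,40,0],[0,0,0,0,0,40,0],[0,0,0,0,0,40,0],[0,0,0,0,0,30,0]])

```text
clock: 2.95
position: [529.1, 87.3, 79.0]
ee_rot: [[-0.378, 0.926, -0.002], [0.926, 0.378, -0.0], [0.001, -0.002, -1.0]]
wrist_force: [-0.2, -0.1, -0.3]
gripper_width: -0.1
grip_force: 0.0
```

apply_moves(increments=[[0,0,0,0,0,5,0],[0,0,0,0,0,3,0],[0,0,0,0,0,3,0],[0,0,0,0,0,3,0],[0,0,0,0,0,0,0]])

```text
clock: 3.45
position: [531.2, 87.8, 68.4]
ee_rot: [[-0.376, 0.927, 0.002], [0.927, 0.376, 0.0], [-0.0, 0.002, -1.0]]
wrist_force: [-0.4, -0.2, 0.8]
gripper_width: 0.0
grip_force: 0.1
```

apply_moves(increments=[[0,0,0,0,0,2,0],[0,0,0,0,0,2,0],[0,0,0,0,0,2,0],[0,0,0,0,0,1,0],[0,0,0,0,0,0,0]])

```text
clock: 3.95
position: [530.9, 87.3, 60.5]
ee_rot: [[-0.375, 0.927, 0.001], [0.927, 0.375, -0.0], [-0.0, 0.001, -1.0]]
wrist_force: [2.0, -1.3, 2.9]
gripper_width: -0.1
grip_force: 1.6
```

apply_moves(increments=[[0,0,0,0,0,1,0],[0,0,0,0,0,0,0]])

```text
clock: 4.15
position: [530.6, 87.4, 59.4]
ee_rot: [[-0.375, 0.927, 0.001], [0.927, 0.375, 0.0], [-0.0, 0.001, -1.0]]
wrist_force: [2.9, -2.2, 3.6]
gripper_width: 0.1
grip_force: 1.8
```

apply_moves(increments=[[0,0,0,0,0,1,0],[0,0,0,0,0,0,0]])

```text
clock: 4.35
position: [530.4, 87.6, 58.3]
ee_rot: [[-0.376, 0.927, 0.0], [0.927, 0.376, 0.0], [-0.0, 0.0, -1.0]]
wrist_force: [2.6, -1.7, 2.2]
gripper_width: 0.1
grip_force: 1.8
```

apply_moves(increments=[[0,0,0,0,0,1,0],[0,0,0,0,0,0,0]])

```text
clock: 4.55
position: [530.5, 87.6, 57.8]
ee_rot: [[-0.376, 0.927, 0.0], [0.927, 0.376, 0.0], [-0.0, 0.0, -1.0]]
wrist_force: [1.3, -3.8, 7.8]
gripper_width: -0.2
grip_force: 4.0
```

apply_moves(increments=[[0,0,0,0,0,1,0],[0,0,0,0,0,0,0]])

```text
clock: 4.75
position: [530.6, 87.6, 57.5]
ee_rot: [[-0.376, 0.927, 0.001], [0.927, 0.376, 0.0], [-0.0, 0.001, -1.0]]
wrist_force: [-1.0, -2.4, 14.5]
gripper_width: -0.1
grip_force: 7.3
```

The force climbed sharply at z=57.5, so the rocker is on its stop. I'll rise and check it with the wrist camera.

apply_moves(increments=[[0,0,0,0,0,-10,0],[0,0,0,0,0,-40,0],[0,0,0,0,0,-40,0],[0,0,0,20,0,-40,0],[0,0,0,0,0,0,0]])

```text
clock: 5.25
position: [524.1, 110.6, 191.3]
ee_rot: [[-0.379, 0.925, 0.006], [0.925, 0.379, 0.004], [0.001, 0.008, -1.0]]
wrist_force: [1.2, -0.3, 0.2]
gripper_width: 0.1
grip_force: 0.0
```

```bash
python3 - <<'E'
from h import *
s=state();P=np.eye(4);P[:3,:3]=s["ee_rot"];P[:3,3]=s["position"];f=grab_frame("wrist");im=f[:,:,::-1].copy();g=grab_frame("scene")[:,:,::-1].copy()
cv2.imwrite("pics/w1.png",np.hstack([cv2.resize(im[80:260,240:420],(400,400)),cv2.resize(g[160:250,300:390],(400,400))]))
L=[]
for i,n,c,p,near in((im,"w",calibration("wrist"),P,(327,194)),(g,"s",calibration("scene"),None,(351,192))):
    H,S,V=cv2.split(cv2.cvtColor(i,cv2.COLOR_BGR2HSV));ce,st,_=blob((S<60)&(V>140),near)
    print(n,ce.round(1),st,[onplane([ce],z,c,p).round(1) for z in(57,67)]); L.append(rays([ce],c,p))
(o1,d1),(o2,d2)=L;d1=d1[0];d2=d2[0]
t=np.linalg.lstsq(np.c_[d1,-d2],o2-o1,rcond=None)[0];print((o1+t[0]*d1+o2+t[1]*d2)/2)
E
```

```text
w [321.  206.9] [313 200  17  15 213] [array([[528.9,  89.9,  57. ]]), array([[527.8,  92.8,  67. ]])]
s [350. 195.] [347 193   7   5  31] [array([[529.7,  89.3,  57. ]]), array([[540.6,  84.7,  67. ]])]
[528.93616326  89.66424036  56.27059088]
```

View pics/w1.png

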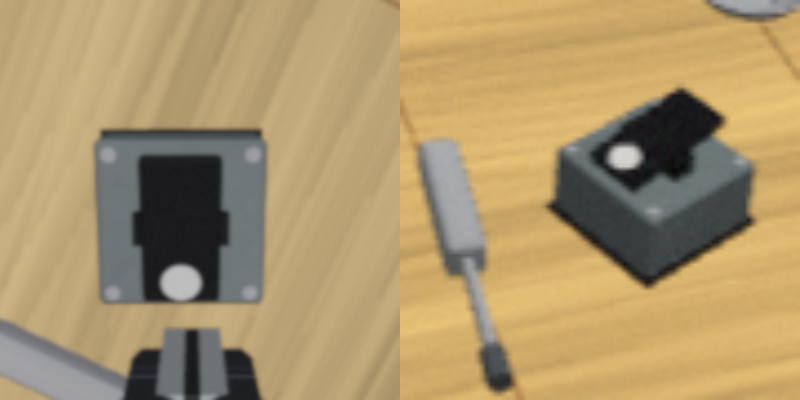

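Both views show the dotted end down, and triangulation puts the dot at z≈56, so the power is on. Next is the yellow plunger at (519,-338).

apply_moves(increments=[[0,0,0,-34,-14,0,0],[0,0,0,-34,-14,0,0],[0,0,0,-34,-14,0,0],[0,0,0,-34,-14,0,0],[0,0,0,-34,-14,0,0]])

```text
clock: 5.85
position: [519.4, -79.0, 184.0]
ee_rot: [[-0.376, 0.927, -0.005], [0.927, 0.376, 0.001], [0.003, -0.004, -1.0]]
wrist_force: [0.5, 0.0, 0.1]
gripper_width: 0.2
grip_force: 0.0
```

apply_moves(increments=[[0,0,0,-34,-14,0,0],[0,0,0,-34,-14,0,0],[0,0,0,-34,-14,0,0],[0,0,0,-34,-14,0,0],[0,0,0,-34,-14,0,0]])

```text
clock: 6.35
position: [518.5, -262.3, 183.7]
ee_rot: [[-0.375, 0.927, -0.005], [0.927, 0.375, 0.002], [0.004, -0.004, -1.0]]
wrist_force: [1.2, 0.0, -0.2]
gripper_width: 0.0
grip_force: 0.0
```

apply_moves(increments=[[0,0,0,-34,-14,0,0],[0,0,0,0,0,0,0],[0,0,0,0,0,0,0]])

```text
clock: 6.65
position: [518.3, -298.7, 183.8]
ee_rot: [[-0.373, 0.928, -0.004], [0.928, 0.373, 0.002], [0.004, -0.003, -1.0]]
wrist_force: [-0.3, 0.7, -0.5]
gripper_width: -0.3
grip_force: 0.0
```

```bash
python3 - <<'E'
from h import *
s=state();P=np.eye(4);P[:3,:3]=s["ee_rot"];P[:3,3]=s["position"];im=grab_frame("wrist")[:,:,::-1].copy();c=calibration("wrist");cv2.imwrite("pics/w2.png",im)
H,S,V=[x.astype(int) for x in cv2.split(cv2.cvtColor(im,cv2.COLOR_BGR2HSV))]
m=(abs(H-27)<6)&(S>170)&(V>130)
n,l,st,ce=cv2.connectedComponentsWithStats(m.astype(np.uint8))
for i in range(1,n):
    if st[i,4]>150: 
        w=onplane([ce[i]],61,c,P)[0]; print(st[i],w.round(1),(P[:3,:3].T@(w-P[:3,3])).round(1))
print(s["position"])
E
```

```text
[292 207  35  33 752] [ 513.5 -335.7   61. ] [-33.  -17.9 122.7]
[ 518.31908537 -298.68616062  183.7672042 ]
```

apply_moves(increments=[[0,0,0,-35,-16,0,0],[0,0,0,0,0,40,0],[0,0,0,0,0,40,0],[0,0,0,0,0,30,0],[0,0,0,0,0,5,0]])

```text
clock: 7.2
position: [515.8, -332.3, 66.3]
ee_rot: [[-0.378, 0.926, -0.008], [0.926, 0.378, 0.006], [0.009, -0.005, -1.0]]
wrist_force: [-0.4, 0.8, -0.1]
gripper_width: -0.0
grip_force: 0.0
```

apply_moves(increments=[[0,0,0,0,0,3,0],[0,0,0,0,0,3,0],[0,0,0,0,0,2,0],[0,0,0,0,0,2,0],[0,0,0,0,0,0,0]])

```text
clock: 7.7
position: [519.2, -337.0, 62.0]
ee_rot: [[-0.376, 0.927, 0.001], [0.927, 0.376, -0.001], [-0.001, 0.001, -1.0]]
wrist_force: [0.1, 0.4, -0.6]
gripper_width: -0.4
grip_force: 0.0
```

apply_moves(increments=[[0,0,0,0,0,2,0],[0,0,0,0,0,0,0]])

```text
clock: 7.9
position: [519.3, -337.2, 59.8]
ee_rot: [[-0.376, 0.927, 0.001], [0.927, 0.376, -0.001], [-0.001, 0.001, -1.0]]
wrist_force: [0.7, -0.7, 1.4]
gripper_width: 0.0
grip_force: 0.9
```

apply_moves(increments=[[0,0,0,0,0,2,0],[0,0,0,0,0,2,0],[0,0,0,0,0,1,0],[0,0,0,0,0,0,0]])

```text
clock: 8.3
position: [519.2, -337.1, 54.3]
ee_rot: [[-0.376, 0.927, 0.001], [0.927, 0.376, -0.001], [-0.001, 0.001, -1.0]]
wrist_force: [1.2, -0.6, 1.7]
gripper_width: 0.0
grip_force: 0.9
```

apply_moves(increments=[[0,0,0,0,0,1,0],[0,0,0,0,0,0,0]])

```text
clock: 8.5
position: [519.1, -337.1, 53.3]
ee_rot: [[-0.376, 0.927, 0.001], [0.927, 0.376, -0.0], [-0.001, 0.0, -1.0]]
wrist_force: [2.6, -0.4, 3.2]
gripper_width: -0.3
grip_force: 1.1
```

apply_moves(increments=[[0,0,0,0,0,1,0],[0,0,0,0,0,0,0]])

```text
clock: 8.7
position: [519.1, -337.0, 53.1]
ee_rot: [[-0.376, 0.927, 0.001], [0.927, 0.376, -0.0], [-0.001, 0.001, -1.0]]
wrist_force: [0.5, -0.6, 8.0]
gripper_width: 0.1
grip_force: 3.9
```

apply_moves(increments=[[0,0,0,0,0,1,0],[0,0,0,0,0,0,0]])

```text
clock: 8.9
position: [519.2, -337.0, 53.0]
ee_rot: [[-0.376, 0.927, 0.001], [0.927, 0.376, -0.0], [-0.001, 0.001, -1.0]]
wrist_force: [-1.3, 1.0, 13.5]
gripper_width: -0.1
grip_force: 7.3
```

The plunger is on its stop at z=53.0 with 13 N on it. Next is the green button.

apply_moves(increments=[[0,0,0,0,0,-10,0],[0,0,0,0,0,-40,0],[0,0,0,0,0,-40,0],[0,0,0,0,0,-40,0],[0,0,0,0,0,0,0]])

```text
clock: 9.4
position: [521.5, -338.6, 187.3]
ee_rot: [[-0.375, 0.927, 0.008], [0.927, 0.375, -0.004], [-0.007, 0.006, -1.0]]
wrist_force: [0.2, -0.7, 1.0]
gripper_width: 0.3
grip_force: 0.0
```

apply_moves(increments=[[0,0,0,34,16,0,0],[0,0,0,34,16,0,0],[0,0,0,34,16,0,0],[0,0,0,34,16,0,0],[0,0,0,34,16,0,0]])

```text
clock: 9.9
position: [527.7, -147.4, 180.2]
ee_rot: [[-0.376, 0.927, -0.003], [0.927, 0.376, 0.001], [0.002, -0.002, -1.0]]
wrist_force: [0.5, 0.0, 1.0]
gripper_width: 0.1
grip_force: 0.0
```

apply_moves(increments=[[0,0,0,34,16,0,0],[0,0,0,34,16,0,0],[0,0,0,34,16,0,0],[0,0,0,34,16,0,0],[0,0,0,34,16,0,0]])

```text
clock: 10.4
position: [537.9, 39.8, 180.2]
ee_rot: [[-0.376, 0.927, -0.003], [0.927, 0.376, -0.0], [0.001, -0.003, -1.0]]
wrist_force: [0.6, 0.5, 0.2]
gripper_width: 0.2
grip_force: 0.0
```

apply_moves(increments=[[0,0,0,34,16,0,0],[0,0,0,34,16,0,0],[0,0,0,34,16,0,0],[0,0,0,34,16,0,0],[0,0,0,34,16,0,0]])

```text
clock: 10.9
position: [548.3, 226.9, 180.1]
ee_rot: [[-0.376, 0.927, -0.003], [0.927, 0.376, -0.001], [-0.0, -0.003, -1.0]]
wrist_force: [1.0, 0.0, 0.3]
gripper_width: 0.0
grip_force: 0.0
```

apply_moves(increments=[[0,0,0,34,16,0,0],[0,0,0,0,0,0,0],[0,0,0,0,0,0,0]])

```text
clock: 11.2
position: [550.2, 264.3, 179.9]
ee_rot: [[-0.378, 0.926, -0.003], [0.926, 0.378, -0.001], [0.0, -0.003, -1.0]]
wrist_force: [0.1, -0.6, -0.5]
gripper_width: -0.0
grip_force: 0.0
```

```bash
python3 - <<'E'
from h import *
s=state();P=np.eye(4);P[:3,:3]=s["ee_rot"];P[:3,3]=s["position"];im=grab_frame("wrist")[:,:,::-1].copy();c=calibration("wrist")
g=grab_frame("scene")[:,:,::-1].copy();cv2.imwrite("pics/s1.png",g);cv2.imwrite("pics/w3.png",im)
for i,cc,p,hl,zs in((im,c,P,70,(61,)),(g,calibration("scene"),None,70,(61,)),(g,calibration("scene"),None,27,(53,61))):
    H,S,V=[x.astype(int) for x in cv2.split(cv2.cvtColor(i,cv2.COLOR_BGR2HSV))]
    n,l,st,ce=cv2.connectedComponentsWithStats(((abs(H-hl)<(20 if hl>50 else 6))&(S>150)&(V>(60 if hl>50 else 110))).astype(np.uint8))
    for k in range(1,n):
        if 80<st[k,4]<3000 and st[k,2]<60:
            for z in zs:
                w=onplane([ce[k]],z,cc,p)[0]; print(hl,st[k],w.round(1),(P[:3,:3].T@(w-P[:3,3])).round(1))
print(s["position"])
E
```

```text
70 [ 328  129   37   39 1116] [552.  308.6  61. ] [ 40.3  18.8 118.9]
70 [428 180  15  11 120] [557. 304.  61.] [ 34.1  21.7 118.8]
27 [542 156  31  42 367] [605.  630.6  53. ] [318.2 189.7 126.3]
27 [542 156  31  42 367] [612.7 619.7  61. ] [305.3 192.7 118.3]
27 [156 222  18  14 182] [ 520.  -338.5   53. ] [-546.7 -255.5  127.7]
27 [156 222  18  14 182] [ 528.8 -336.5   61. ] [-548.1 -246.6  119.6]
[550.15706206 264.34698201 179.90714977]
```

View pics/s1.png

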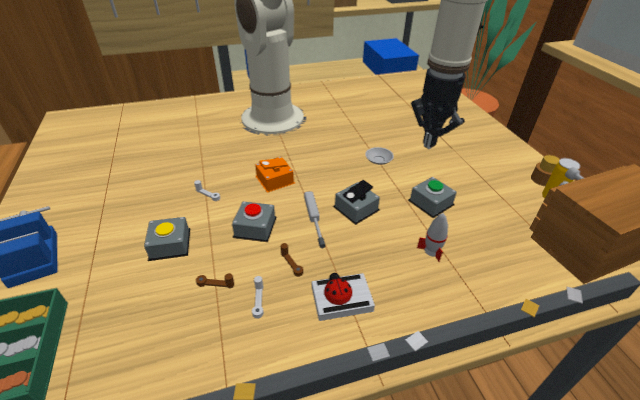

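The yellow cap sits lower at (164,228), the rocker is on, and all loose things are undisturbed. Green is at about (553,306), so I'll press it now.

apply_moves(increments=[[0,0,0,38,19,0,0],[0,0,0,0,0,40,0],[0,0,0,0,0,40,0],[0,0,0,0,0,30,0],[0,0,0,0,0,0,0]])

```text
clock: 11.8
position: [551.7, 301.5, 66.3]
ee_rot: [[-0.373, 0.928, -0.008], [0.928, 0.373, -0.006], [-0.002, -0.01, -1.0]]
wrist_force: [0.1, 0.1, -0.3]
gripper_width: 0.0
grip_force: 0.0
```

apply_moves(increments=[[0,0,0,0,0,3,0],[0,0,0,0,0,3,0],[0,0,0,0,0,2,0],[0,0,0,0,0,2,0],[0,0,0,0,0,0,0]])

```text
clock: 12.3
position: [555.4, 306.0, 61.9]
ee_rot: [[-0.376, 0.927, 0.001], [0.927, 0.376, 0.0], [0.0, 0.001, -1.0]]
wrist_force: [0.4, -0.2, -0.8]
gripper_width: -0.1
grip_force: 0.0
```

apply_moves(increments=[[0,0,0,0,0,2,0],[0,0,0,0,0,2,0],[0,0,0,0,0,0,0]])

```text
clock: 12.6
position: [555.5, 306.2, 57.6]
ee_rot: [[-0.376, 0.927, 0.001], [0.927, 0.376, 0.001], [0.0, 0.001, -1.0]]
wrist_force: [0.9, 0.1, 3.1]
gripper_width: 0.2
grip_force: 1.5
```

apply_moves(increments=[[0,0,0,0,0,2,0],[0,0,0,0,0,1,0],[0,0,0,0,0,0,0]])

```text
clock: 12.9
position: [555.5, 306.2, 55.1]
ee_rot: [[-0.376, 0.927, 0.001], [0.927, 0.376, 0.001], [0.0, 0.001, -1.0]]
wrist_force: [-1.1, 0.4, 7.8]
gripper_width: 0.1
grip_force: 3.8
```

apply_moves(increments=[[0,0,0,0,0,1,0],[0,0,0,0,0,0,0],[0,0,0,0,0,0,0]])

```text
clock: 13.2
position: [555.5, 306.2, 55.0]
ee_rot: [[-0.376, 0.927, 0.001], [0.927, 0.376, 0.001], [0.0, 0.001, -1.0]]
wrist_force: [-3.5, -2.4, 14.0]
gripper_width: 0.1
grip_force: 6.7
```

The green button is fully in at z=55.0 with 14 N on it. I'll retreat now.

apply_moves(increments=[[0,0,0,0,0,-10,0],[0,0,0,0,0,-40,0],[0,0,0,0,0,-40,0],[0,0,0,0,0,-40,0],[0,0,0,0,0,-10,0]])

```text
clock: 13.7
position: [557.3, 307.3, 198.4]
ee_rot: [[-0.376, 0.927, 0.006], [0.927, 0.376, 0.004], [0.001, 0.007, -1.0]]
wrist_force: [0.7, 0.4, 0.9]
gripper_width: -0.0
grip_force: 0.0
```

apply_moves(increments=[[0,0,0,0,0,0,0],[0,0,0,0,0,0,0],[0,0,0,0,0,0,0]])

```text
clock: 14.0
position: [553.7, 305.0, 190.9]
ee_rot: [[-0.376, 0.927, -0.004], [0.927, 0.376, -0.002], [-0.001, -0.004, -1.0]]
wrist_force: [-1.0, 0.3, -0.0]
gripper_width: -0.1
grip_force: 0.0
```

```bash
python3 - <<'E'
from h import *
g=grab_frame("scene")[:,:,::-1].copy();c=calibration("scene");g0=cv2.imread("pics/scene0.png")
H,S,V=[x.astype(int) for x in cv2.split(cv2.cvtColor(g,cv2.COLOR_BGR2HSV))]
for k,m,p,z in(("green",(abs(H-70)<20)&(S>120)&(V>50),(435,186),61),("red",((H<8)|(H>172))&(S>150)&(V>60),(252,209),61),("yellow",(abs(H-27)<6)&(S>150)&(V>110),(164,227),53),("dot",(S<60)&(V>140),(350,195),57)):
    ce,st,_=blob(m,p);print(k,ce.round(1),onplane([ce],z,c).round(1))
d=(cv2.absdiff(g,g0).max(2)>50).astype(np.uint8);n,l,st,ce=cv2.connectedComponentsWithStats(d)
print([tuple(s) for s in st[1:] if s[4]>8])
E
```

```text
green [435.  185.1] [[556.5 304.1  61. ]]
red [252.4 209.4] [[ 520.5 -145.    61. ]]
yellow [164.2 228.5] [[ 520.2 -338.5   53. ]]
dot [350. 195.] [[529.7  89.3  57. ]]
[(np.int32(237), np.int32(0), np.int32(3), np.int32(7), np.int32(11)), (np.int32(253), np.int32(0), np.int32(18), np.int32(35), np.int32(393)), (np.int32(268), np.int32(0), np.int32(10), np.int32(10), np.int32(49)), (np.int32(280), np.int32(0), np.int32(5), np.int32(8), np.int32(19)), (np.int32(453), np.int32(0), np.int32(69), np.int32(60), np.int32(2911)), (np.int32(278), np.int32(27), np.int32(9), np.int32(3), np.int32(18)), (np.int32(268), np.int32(30), np.int32(10), np.int32(7), np.int32(52)), (np.int32(288), np.int32(40), np.int32(4), np.int32(5), np.int32(13)), (np.int32(430), np.int32(51), np.int32(56), np.int32(92), np.int32(2643)), (np.int32(468), np.int32(59), np.int32(6), np.int32(8), np.int32(34)), (np.int32(462), np.int32(61), np.int32(4), np.int32(4), np.int32(13)), (np.int32(463), np.int32(67), np.int32(4), np.int32(4), np.int32(10)), (np.int32(356), np.int32(180), np.int32(17), np.int32(15), np.int32(77)), (np.int32(343), np.int32(188), np.int32(15), np.int32(15), np.int32(113)), (np.int32(155), np.int32(220), np.int32(17), np.int32(10), np.int32(53)), (np.int32(156), np.int32(226), np.int32(18), np.int32(10), np.int32(77))]
```

Only the rocker, the plunger and the arm differ from the first picture. Green is back up and red is untouched.

```bash
python3 -c "from plant import *;print(hand_in())"
```

```text
the job is handed in; nothing more can be done
None
```

I switched the power on, pushed the yellow plunger down so it stayed, and pressed the green button fully in and let it come back up. The final camera check showed red and the loose things unmoved; the job is handed in, but no verdict came back.

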